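# Warm the adhesive vial and hold the warming box's sprung lid at its half-open mark

### The arm

A 6-joint arm with a two-finger parallel gripper is mounted at the origin on a cart in front of the work surface, level with it; the furniture and walls round the work are solid. World frame = base frame: x ahead of the robot, y to its left, z up, the work surface at z = 0. Lengths are in m, angles in rad, forces in N, time in s.
With the tool pointing down it reaches from about 0.35 to 0.975 m from the base axis. Payload 4.9 kg.
Tool frame: the origin (TCP) lies midway between the tips of the shut fingers; the grasp point (between the pads) lies 19 mm behind it; z points along the fingers, y is the direction in which the jaws open and shut (so a half turn about z gives the same grasp; the last joint's range is limited). The gripper opens to 85 mm and grips with 20 to 120 N. Pads are 22 mm wide; open, the fingers measure 114 mm over their backs; the gripper's body (76 mm by 85 mm) begins 54 mm behind the grasp point. The pads swing forward as they close: fully open they stand 13 mm farther back than shut.
Start: joints at [1.031, 0.053, 1.613, -0, 1.476, -0.119], TCP at [0.255, 0.57, 0.231] pointing down, gripper open.
Joint ranges: [-3.01, 3.01], [-1.01, 2.22], [0.06, 2.58], [-1.02, 4.17], [0.09, 2.62], [-3.14, 3.14]. Speed limits (rad/s): [2.57, 2.57, 3.14, 3.14, 3.14, 3.14].

### API

Orientations are given as a unit quaternion [w, x, y, z].
In Python, from plant import manip, cams gives the robot as it stands.
- The arm moves only by the tool jog_arm, never from a script. Its argument "targets" is a list of rows, each a list of 4 numbers: the shift along the tool's x, y, z in m, then the turn about the tool's z in degrees. A call has 1 to 5 rows; each row is the pose to reach, as a shift and turn from the pose commanded when the call began, along the tool's axes at that moment; what a row does not reach only later rows make up. A row lasts 1/12 s, in which the tool goes at most 41.7 mm and 7.16 degrees, less where a joint would pass 70% of its speed; a pose out of reach is approached as far as the arm can. A call with a gripper value outside its range is refused whole. "fingers" is the opening, from 0 (shut) to 1 (fully open), set as the call begins (left out, the last holds). The fingers move at their own pace and stop on an object; the grip force is fixed at half the most. Time passes only in rows, so rows that repeat a pose let the fingers close. It gives the time, the measured TCP pose, the force and the opening at its end, in the units of the state.
- manip.state(): the state, without advancing time (a new reading comes with each control period).
- cams.grab_frame(name): name is "side" or "top" or "wrist"; returns the picture (384x512x3 uint8, red, green, blue); there is no depth.
- cams.get_calibration(name): a dict with "camera_matrix" (3x3 intrinsics, pixels), "cam_to_world" (4x4, takes a point from camera to world coordinates). Camera axes: x right, y up, looking along -z (the intrinsics and any distortion apply to the point x, -y, -z); pixel columns grow to the right and rows downward; lengths in m; the calibration is good to about 2 mm. The wrist camera is an equidistant fisheye: a pixel r from the principal point sees the ray r / f radians off the axis. A picture is of the moment at which its call begins: read the wrist's pose just before it. get_calibration takes no time and is no camera call; for the wrist camera it gives the pose at the moment of the call.
- manip.job_done(): hands the job in, once; it reports no verdict.
The state is a dict: "time": time; "joint_pos": joint angles; "joint_vel": joint speeds; "joint_efforts": joint torques, N m; "tool_pos": TCP position; "tool_rot": TCP orientation; "contact_force": force on the tool from outside, world axes, zero at the start; "ft_torque": the same for the moment, N m; "gripper_width": opening from 0.0 (shut) to 1.0 (fully open).
Only numpy, scipy, OpenCV 4.12 (cv2) and the standard library are available. Lean on these libraries where they do the work, as an engineer would, in place of code of your own. Each camera call takes 0.05 s, during which the arm holds its last target. There are 200 camera calls.

### The job

I am about to adjust a warmed joint in the box and need both hands inside: first take the tall vial out of the wooden rack, keep it upright, and stand it right down in the free well of the metal block on the side of the warming box. Then raise the box's sprung lid by its front tongue to the long mark on the quadrant, 40 degrees open, and finish while still holding it there; do not raise it past the next mark (60 degrees), which loses the warmth, and do not let it snap shut. Leave the two short vials, the sherd, the clamp and the roll of tape where they are.

Things in the scene. Friction and masses are not known exactly. Their poses are not given: they have to be found in the camera images.
- warm_box: white warming box fixed to the desk: chamber 208 (x) x 230 (y) mm with a glass lid, vial block on its +y side (y 117 to 195 mm); both tops 100 mm above the desk. Origin on the desk under the chamber's middle; x from the lid's front to its hinge, z up. A quadrant plate on the -y side at the hinge (radius 97, rising 92 mm above the lid) has marks at 0, 20, 40 (long), 60 degrees for a pin on the lid
- free_well (a point): centre of the mouth of the free well, the front one (nearer the lid's tongue) of the two in the metal block, 100 mm above the desk: round, 28 mm wide, 35 mm deep, flat floor, 3 mm chamfer. The rear well, 72 mm from it along the box's +x, holds a short vial
- lid (a joint): opening angle of the lid, rad: 0 = shut, grows as the front rises; 40 degrees = 0.698, the 60 degree mark = 1.047, stop at 1.4. A spring shuts it: spring and weight together take about 3 N upward at the tongue to start and about 5 N at 40 degrees; let go, it snaps shut
- lid_hinge (a point): middle of the lid's hinge axis, 92 mm above the desk, 110 mm behind the box's origin; the axis runs along the box's y
- tongue (a point): grip point in the middle of the lid's black front tongue, 245 mm from the hinge axis; moves and turns with the lid (shut: 92 mm above the desk, axes as the box's). The tongue is 36 mm wide (y), 12 mm thick, reaches 20 mm forward of this point and 31 mm back to the frame; free beneath and at both sides. Pinched by its sides it pivots between the fingers as the lid swings
- rack: fixed light wooden rack, 56 (x) x 160 (y) x 45 mm high; origin on the desk under its middle. Three holes in a row along its y at -50, 0 and 50 mm, 27 mm wide, 30 mm deep (floor 15 mm above the desk). One vial stands in each end hole, the middle one is empty
- tall_vial_centre (a point): middle (half-way up) of the tall vial: amber glass with a white screw cap, 24 mm diameter all the way up, 85 mm tall, cap the top 20 mm, foot chamfered by 3 mm, 40 g or so; z along its axis. It starts in one of the rack's end holes and then stands 55 mm out of it
- short_vial_rack_centre (a point): middle of a short vial, 24 mm diameter, 55 mm tall, in the other end hole of the rack, standing 25 mm out; to be left there
- short_vial_box_centre (a point): middle of an equal short vial, in the rear well of the box's metal block, standing 20 mm out; to be left there
- sherd: bystander: flat pottery sherd, 97 x 94 x 23 mm, lying on the desk; origin under its middle
- clamp: bystander: black spring clamp, 158 x 115 x 26 mm, lying on the desk; origin under its middle
- tape: bystander: roll of masking tape, 107 mm wide, 24 mm high, lying flat; origin under its middle

How it is judged:
On the way, in this order (a step that is already met when the one before it is completed fails the run):
1. the tall vial stands fully down in the free well, let go, the lid still shut (horizontal distance between tall_vial_centre and free_well below 0.006 m and z of tall_vial_centre in the frame of free_well below 0.0115 m and contact force between tall_vial and the fingers below 0.1 N and value of joint lid below 0.05 rad), for 0.2 s.
2. the lid is held by the fingers at the 40 degree mark (value of joint lid between 0.611 and 0.785 rad and contact force between lid and the fingers above 1 N), for 0.3 s.
At the end, for the whole second after the job is handed in: the fingers hold the lid still at 40 degrees, within 5, with at least 1 N; nothing else props it; the tall vial stands upright in the free well, within 4 mm of its floor and let go; both short vials are still in their holes (all of step 2 and velocity of joint lid between -0.1 and 0.1 rad/s and contact force between lid and tall_vial below 0.1 N and horizontal distance between tall_vial_centre and free_well below 0.006 m and z of tall_vial_centre in the frame of free_well below 0.0115 m and angle between tall_vial_centre's own z axis and vertical below 0.15 rad and contact force between tall_vial and the fingers below 0.1 N and distance of each of short_vial_rack_centre, short_vial_box_centre from where it was at the start of the episode below 0.015 m); the arm keeps its last pose, push and grip.
It fails at once if the lid was raised past the 60 degree mark (value of joint lid above 1.06 rad).
It fails at once if the lid snapped shut (velocity of joint lid below -2 rad/s).
It fails at once if the tall vial was tipped over (angle between tall_vial_centre's own z axis and vertical above 0.7 rad).
It fails at once if a short vial was taken out or knocked out (distance of any of short_vial_rack_centre, short_vial_box_centre from where it was at the start of the episode above 0.02 m).
It fails at once if the sherd, the clamp or the tape was pushed away (distance of any of sherd, clamp, tape from where it was at the start of the episode above 0.03 m).
It also fails if it takes over 54 s, if anything falls off the work surface, if the arm or the gripper's body presses on something with over 40 N, if the wrist force passes 120 N, or if a joint passes its speed limit or range.

## Working session

There is one attempt and no reset: what is moved stays moved. The work goes in short steps, Python scripts to look and compute and a tool call to move; the robot and the scene stay as the last step left them, time stands still between calls to the robot, and variables do not carry over. Pictures are saved under pics/ and viewed, about 8 in all and at most 12, crops included, and the job is handed in when it is done.

Besides the shell and the picture viewer there is one more tool, called after ">>>" by a JSON object that holds its "name" and its "arguments". jog_arm: Moves the arm, as the interface text tells. Its arguments: {"type":"object","properties":{"targets":{"type":"array"},"fingers":{"type":"number"}},"required":["targets"]}

```bash
mkdir -p pics
python3 - <<'E'
from plant import manip,cams
import cv2,numpy as np
s=manip.state();print(s)
for n in("top","side"):
    im=cams.grab_frame(n);cv2.imwrite(f"pics/{n}0.png",cv2.resize(im[:,:,::-1],None,fx=1.5,fy=1.5,interpolation=cv2.INTER_CUBIC))
    c=cams.get_calibration(n);print(n,{k:np.round(v,4).tolist() if not isinstance(v,str) else v for k,v in c.items()})
E
```

```text
{'time': 0.0, 'joint_pos': array([ 1.03102493e+00,  5.33711760e-02,  1.61431137e+00, -1.66557372e-06,
        1.47597604e+00, -1.19001537e-01]), 'joint_vel': array([ 6.98024220e-04, -6.11301148e-04, -6.28377219e-05,  3.22873555e-04,
       -1.63210901e-03, -5.24656004e-04]), 'joint_efforts': array([ 1.43127777e-04, -3.93699002e+01, -3.70168018e+01, -1.09581106e-04,
        6.93650421e-03,  2.41871589e-05]), 'tool_pos': array([0.25496746, 0.56994467, 0.23004375]), 'tool_rot': array([-3.33342499e-04,  2.08836167e-01,  9.77950095e-01, -9.77706097e-04]), 'contact_force': array([0.29006685, 0.1937832 , 0.04224952]), 'ft_torque': array([-0.01538181, -0.00287106, -0.01010848]), 'gripper_width': 0.9976273894278164}
top {'camera_matrix': [[416.5794, 0.0, 252.0921], [0.0, 416.5794, 192.8761], [0.0, 0.0, 1.0]], 'cam_to_world': [[-0.0009, 0.9746, -0.2239, 0.231], [-1.0, -0.0013, -0.0015, 0.1673], [-0.0017, 0.2239, 0.9746, 1.4811], [0.0, 0.0, 0.0, 1.0]]}
side {'camera_matrix': [[362.4774, 0.0, 250.7015], [0.0, 362.4774, 189.8609], [0.0, 0.0, 1.0]], 'cam_to_world': [[-0.9969, -0.0569, 0.0549, 0.5875], [0.0764, -0.5125, 0.8553, 1.128], [-0.0205, 0.8568, 0.5153, 0.6649], [0.0, 0.0, 0.0, 1.0]]}
```

View pics/top0.png

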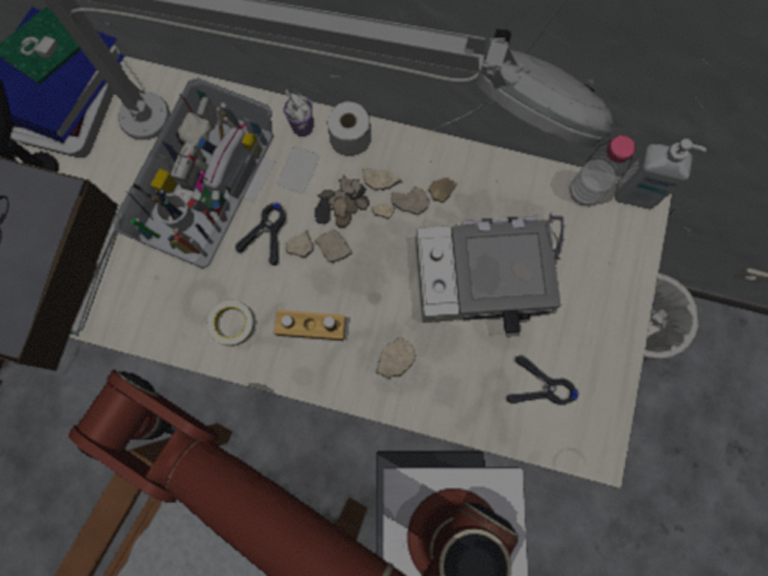

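View pics/side0.png

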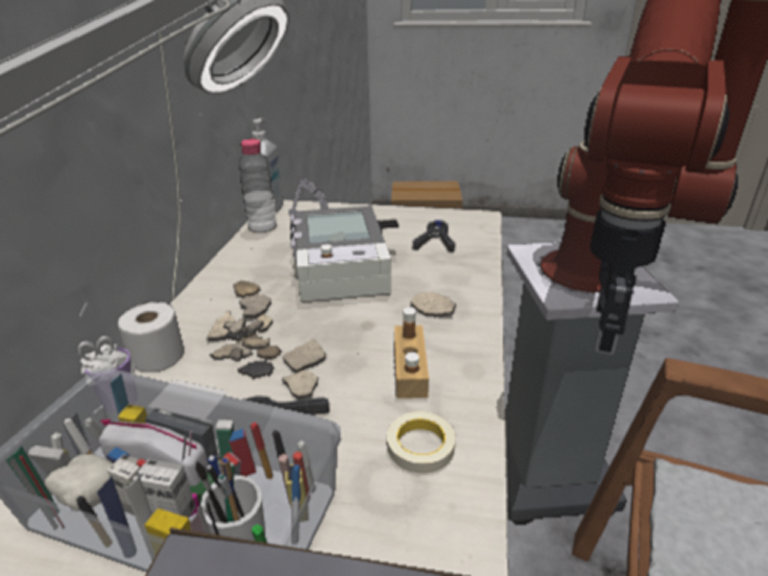

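The top view shows the rack at (310,325), with the tall vial at its right end at about (330,322). The box is at about (490,270), with the free well at (439,286) and the tongue at (512,322). The side view confirms that the tall vial is at the −y end. Next I'll take enlarged crops.

```bash
cat > h.py <<'E'
from plant import manip,cams
import cv2,numpy as np
from scipy.spatial.transform import Rotation as R
def ray(n,u,v,c=None):
    c=c or cams.get_calibration(n);K=np.array(c["camera_matrix"]);T=np.array(c["cam_to_world"])
    x,y=(u-K[0,2])/K[0,0],(v-K[1,2])/K[1,1]
    if n=="wrist":
        r=np.hypot(x,y);s=np.sin(r)/r if r>1e-9 else 1.;d=np.array([x*s,-y*s,-np.cos(r)])
    else: d=np.array([x,-y,-1.])
    return T[:3,3],T[:3,:3]@d
def at(n,u,v,z,c=None):
    o,d=ray(n,u,v,c);return o+d*(z-o[2])/d[2]
def toolR():
    s=manip.state();q=s["tool_rot"];return s["tool_pos"],R.from_quat([q[1],q[2],q[3],q[0]]).as_matrix()
E
python3 - <<'E'
from h import *
im=cams.grab_frame("top")[:,:,::-1]
a=cv2.resize(im[195:235,175:275],None,fx=7,fy=7,interpolation=cv2.INTER_CUBIC)
b=cv2.resize(im[140:225,270:380],None,fx=7,fy=7,interpolation=cv2.INTER_CUBIC)
cv2.imwrite("pics/a.png",a);cv2.imwrite("pics/b.png",b)
E
```

```text
(no output)
```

View pics/a.png

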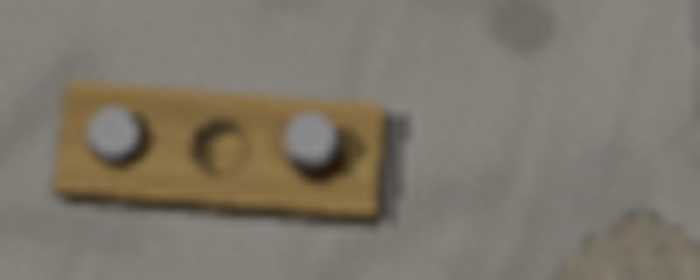

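View pics/b.png

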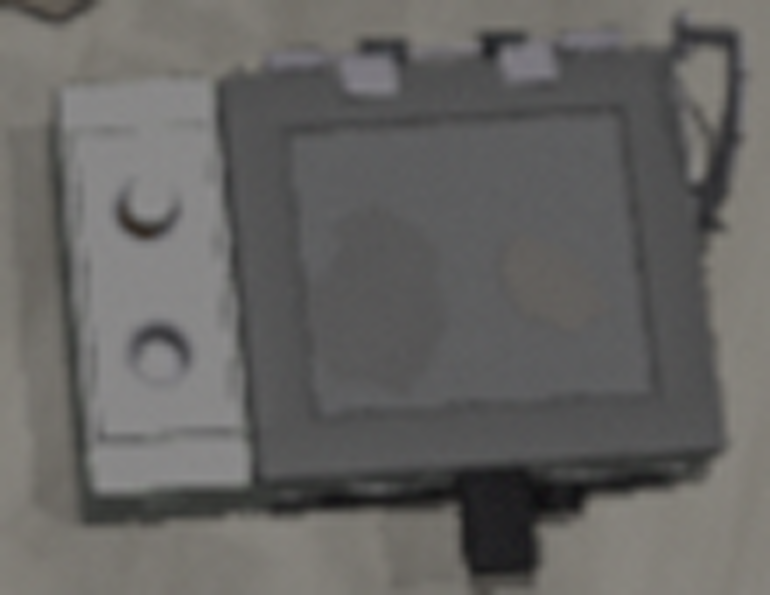

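Crop a: the tall cap is at (312,137), the short cap at (115,133) and the empty hole at (220,147). Rack corners are at (66,80), (383,105), (378,215) and (55,193). Crop b: the free well is at (159,355), the rear well at (148,210), and the tongue spans about 463–535 and 480–572.

Run:
```python
from h import *
A=lambda x,y,z:at("top",x/7+175-.43,y/7+195-.43,z)
B=lambda x,y,z:at("top",x/7+270-.43,y/7+140-.43,z)
r3=lambda v:np.round(v,4)
t=A(312,137,.100);s=A(115,133,.070);print("tall,short",r3(t),r3(s),np.linalg.norm((t-s)[:2]),r3(A(220,147,.045)))
cs=[A(*p,.045) for p in[(66,80),(383,105),(378,215),(55,193)]];print("rack",r3(np.mean(cs,0)),[r3(np.linalg.norm(cs[i]-cs[i-1])) for i in range(4)])
w=B(159,355,.1);w2=B(148,210,.1)
print("wells",r3(w),r3(w2),np.linalg.norm(w-w2))
L=[B(*p,.1) for p in[(220,75),(670,50),(722,450),(262,478)]];print("lid",r3(L))
yb=(L[0]-L[1]+L[3]-L[2])[:2];print("box yaw(lateral) deg",np.degrees(np.arctan2(-yb[0],yb[1])), "wells",np.degrees(np.arctan2(*(w2-w)[[1,0]])))
print("tongue tip/mid",r3(B(499,572,.098)),r3(B(499,480,.098)))
p,Rm=toolR();print(p,r3(Rm))
```

```text
tall,short [0.475  0.2803 0.1   ] [0.4824 0.3795 0.07  ] 0.09951516342116437 [0.4797 0.3306 0.045 ]
rack [0.4792 0.3304 0.045 ] [np.float64(0.0574), np.float64(0.1598), np.float64(0.0556), np.float64(0.1612)]
wells [0.5571 0.0325 0.1   ] [0.6304 0.0362 0.1   ] 0.07343607250324898
lid [[ 0.7002 -0.0011  0.1   ]
 [ 0.713  -0.2257  0.1   ]
 [ 0.5096 -0.2382  0.1   ]
 [ 0.4961 -0.0158  0.1   ]]
box yaw(lateral) deg 3.3566780369537903 wells 2.9354243087555085
tongue tip/mid [ 0.4506 -0.1281  0.098 ] [ 0.4954 -0.1303  0.098 ]
[0.25504877 0.5700573  0.23033547] [[-9.128e-01  4.085e-01 -8.000e-04]
 [ 4.085e-01  9.128e-01 -1.400e-03]
 [ 2.000e-04 -1.600e-03 -1.000e+00]]
```

>>> {"name": "jog_arm", "arguments": {"targets": [[-0.032,-0.018,0,-4.8],[-0.064,-0.036,0,-9.6],[-0.096,-0.053,0,-14.4],[-0.128,-0.07,0,-19.2],[-0.16,-0.088,0,-24]]}}

```text
time: 0.57
tool_pos: [0.3659, 0.4234, 0.2309]
tool_rot: [-0.0, -0.001, 1.0, -0.0]
contact_force: [-0.1, 0.8, 0.2]
gripper_width: 1.0
```

>>> {"name": "jog_arm", "arguments": {"targets": [[-0.022,-0.029,0.01,0],[-0.044,-0.058,0.02,0],[-0.066,-0.087,0.03,0],[-0.088,-0.116,0.04,0],[-0.11,-0.144,0.05,0]]}}

```text
time: 0.98
tool_pos: [0.4757, 0.2788, 0.1806]
tool_rot: [-0.0, 0.001, 1.0, -0.0]
contact_force: [0.3, 0.8, -0.6]
gripper_width: 1.002
```

>>> {"name": "jog_arm", "arguments": {"targets": [[0,0,0,0],[0,0,0,0]]}}

```text
time: 1.15
tool_pos: [0.4753, 0.279, 0.1801]
tool_rot: [-0.001, 0.003, 1.0, -0.0]
contact_force: [-0.5, 0.2, 1.5]
gripper_width: 0.994
```

Run:
```python
from h import *
p,Rm=toolR();c=cams.get_calibration("wrist")
print(p,np.round(Rm,4).tolist());print(c)
im=cams.grab_frame("wrist");np.save("w1.npy",im)
cv2.imwrite("pics/w1.png",cv2.resize(im[:,:,::-1],None,fx=1.5,fy=1.5,interpolation=cv2.INTER_CUBIC))
```

```text
[0.47527114 0.27902015 0.18007533] [[-1.0, 0.0054, -0.0024], [0.0054, 1.0, -0.0006], [0.0023, -0.0007, -1.0]]
{'camera_matrix': array([[297.31863964,   0.        , 254.01121063],
       [  0.        , 297.31863964, 196.40584282],
       [  0.        ,   0.        ,   1.        ]]), 'cam_to_world': array([[ 7.26254192e-03, -9.56377300e-01, -2.92044031e-01,
         4.00529041e-01],
       [ 9.99973497e-01,  6.79697677e-03,  2.60876812e-03,
         2.79910800e-01],
       [-5.09950119e-04, -2.92055237e-01,  9.56401317e-01,
         3.23197877e-01],
       [ 0.00000000e+00,  0.00000000e+00,  0.00000000e+00,
         1.00000000e+00]])}
```

View pics/w1.png

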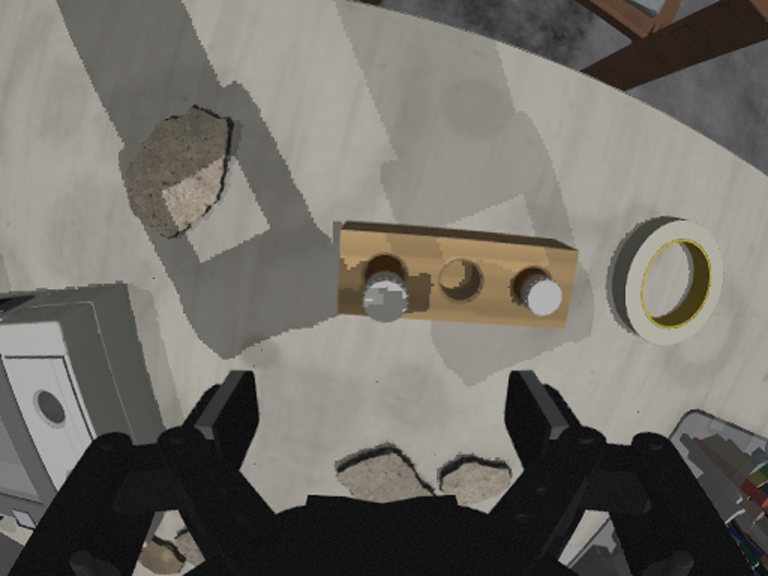

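The wrist view shows the tall cap at (385,301), the short cap at (544,297) and the middle hole at (461,280). The free well is visible at (49,406).

Run:
```python
from h import *
c=cams.get_calibration("wrist")
W=lambda x,y,z:np.round(at("wrist",x/1.5-.17,y/1.5-.17,z,c),4)
t,s=W(385,301,.1),W(544,297,.07);print(t,s,np.linalg.norm((t-s)[:2]),W(461,280,.045),"well",W(49,406,.1))
```

```text
[0.4721 0.2825 0.1   ] [0.4798 0.3821 0.07  ] 0.09989719715787827 [0.4757 0.3327 0.045 ] well [0.5535 0.034  0.1   ]
```

>>> {"name": "jog_arm", "arguments": {"targets": [[0.002,0.0015,0.03,0],[0.002,0.0015,0.06,0],[0.002,0.0015,0.09,0],[0.002,0.0015,0.118,0],[0.002,0.0015,0.118,0]]}}

```text
time: 1.62
tool_pos: [0.4679, 0.2817, 0.0574]
tool_rot: [-0.005, -0.0, 1.0, -0.002]
contact_force: [-2.5, -1.1, -0.3]
gripper_width: 0.999
```

>>> {"name": "jog_arm", "arguments": {"targets": [[0,0,0,0],[0,0,0,0],[0,0,0,0],[0,0,0,0],[0,0,0,0]], "fingers": 0}}

```text
time: 2.03
tool_pos: [0.4743, 0.2827, 0.0654]
tool_rot: [0.002, 0.001, 1.0, 0.001]
contact_force: [0.1, 0.3, -0.2]
gripper_width: 0.299
```

>>> {"name": "jog_arm", "arguments": {"targets": [[0,0,0,0],[0,0,0,0],[0,0,0,0]]}}

```text
time: 2.28
tool_pos: [0.4744, 0.2824, 0.0654]
tool_rot: [0.001, 0.001, 1.0, 0.0]
contact_force: [-0.9, -1.7, 6.0]
gripper_width: 0.257
```

>>> {"name": "jog_arm", "arguments": {"targets": [[0,0,-0.015,0],[0,0,-0.04,0],[0,0,-0.07,0],[0,0,-0.1,0],[0,0,-0.12,0]]}}

```text
time: 2.7
tool_pos: [0.4741, 0.2824, 0.1868]
tool_rot: [0.002, 0.001, 1.0, 0.001]
contact_force: [0.3, 0.6, 0.0]
gripper_width: 0.253
```

>>> {"name": "jog_arm", "arguments": {"targets": [[0,0,0,0],[-0.01,-0.03,0,0],[-0.02,-0.06,0,0],[-0.03,-0.09,0,0],[-0.04,-0.12,0,0]]}}

```text
time: 3.12
tool_pos: [0.5125, 0.1607, 0.1821]
tool_rot: [-0.001, 0.001, 1.0, -0.0]
contact_force: [1.1, -0.7, 0.0]
gripper_width: 0.254
```

>>> {"name": "jog_arm", "arguments": {"targets": [[-0.01,-0.03,0,0],[-0.02,-0.06,0,0],[-0.03,-0.09,0,0],[-0.037,-0.11,0,0],[-0.042,-0.128,0,0]]}}

```text
time: 3.53
tool_pos: [0.5545, 0.032, 0.182]
tool_rot: [-0.001, 0.002, 1.0, 0.0]
contact_force: [-0.3, 0.4, -1.5]
gripper_width: 0.253
```

>>> {"name": "jog_arm", "arguments": {"targets": [[0,0,0,0],[0,0,0,0],[0,0,0,0]]}}

```text
time: 3.78
tool_pos: [0.554, 0.0344, 0.1824]
tool_rot: [-0.001, 0.001, 1.0, 0.0]
contact_force: [0.6, -0.5, -0.3]
gripper_width: 0.252
```

Run:
```python
from h import *
p,Rm=toolR();c=cams.get_calibration("wrist")
print(p,np.round(Rm,4).tolist(),manip.state()["gripper_width"])
im=cams.grab_frame("wrist");np.save("w2.npy",im);import pickle;pickle.dump(c,open("c2.pkl","wb"))
cv2.imwrite("pics/w2.png",cv2.resize(im[100:340,100:420,::-1],None,fx=2.5,fy=2.5,interpolation=cv2.INTER_CUBIC))
```

```text
[0.55402458 0.03439213 0.18237028] [[-1.0, 0.0019, -0.0015], [0.0019, 1.0, 0.0006], [0.0015, 0.0006, -1.0]] 0.2519287327531302
```

View pics/w2.png

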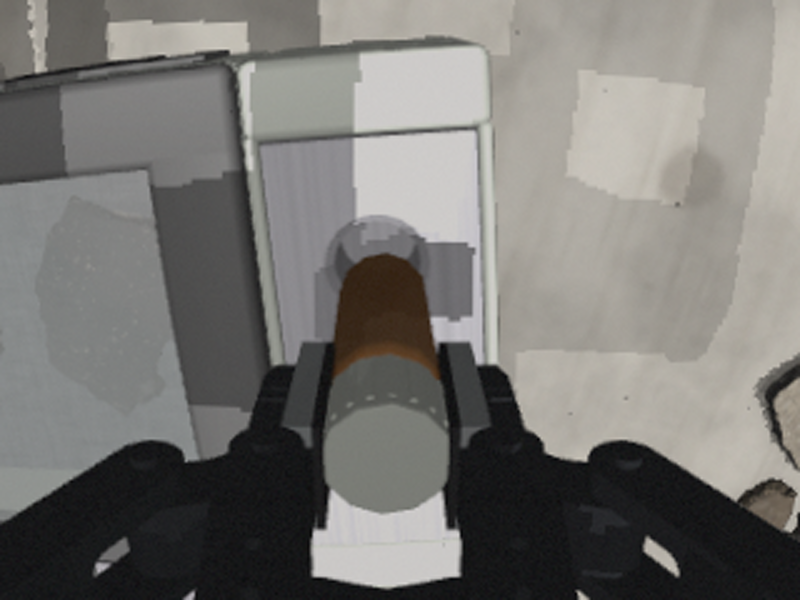

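The wrist crop shows the well mouth as a ring with x 326–428, top at about y 215 and centre at about (377,261). The vial's foot front edge is at (385,253). The cap's top disc runs from x 324 to 449 with its bottom at y 513, so its centre is about (387,450).

```bash
cat >> h.py <<'E'
def proj(P,c):
    K=np.array(c["camera_matrix"]);T=np.array(c["cam_to_world"]);q=(np.atleast_2d(P)-T[:3,3])@T[:3,:3]
    th=np.arctan2(np.hypot(q[:,0],q[:,1]),-q[:,2]);ph=np.arctan2(-q[:,1],q[:,0])
    return np.c_[K[0,2]+K[0,0]*th*np.cos(ph),K[1,2]+K[1,1]*th*np.sin(ph)]
def circ(x,y,z,r):
    a=np.linspace(0,2*np.pi,73);return np.c_[x+r*np.cos(a),y+r*np.sin(a),0*a+z]
E
python3 - <<'E'
from h import *;import pickle
c=pickle.load(open("c2.pkl","rb"))
W=lambda x,y,z:np.round(at("wrist",x/2.5-.3+100,y/2.5-.3+100,z,c),4)
print("cap",W(387,450,.217),"w",W(387-62,450,.217)-W(387+62,450,.217),"well L,R,top",W(326,260,.1),W(428,260,.1),W(377,215,.1))
print("foot front",W(385,253,.132),"L/R",W(339,300,.135),W(432,300,.135))
def bb(*a):
    p=(proj(circ(*a),c)-100+.3)*2.5;return np.round([*p.min(0),*p.max(0)])
print(bb(.554,.0344,.1,.014),bb(.554,.0344,.1,.017),"foot",bb(.554,.0344,.132,.009),bb(.554,.0344,.135,.012),"cap",bb(.554,.0344,.217,.012))
E
```

```text
cap [0.5498 0.0349 0.217 ] w [-1.00e-04 -2.14e-02  0.00e+00] well L,R,top [0.5543 0.0156 0.1   ] [0.5544 0.0482 0.1   ] [0.5394 0.032  0.1   ]
foot front [0.5416 0.0345 0.132 ] L/R [0.5542 0.0218 0.135 ] [0.5543 0.0474 0.135 ]
[341. 217. 429. 300.] [332. 207. 438. 308.] foot [352. 265. 417. 325.] [341. 258. 428. 339.] cap [316. 411. 453. 523.]
```

Run:
```python
from h import *;import pickle
c=pickle.load(open("c2.pkl","rb"));im=np.load("w2.npy")[:,:,::-1]
k=10;x0,y0=220,178
def crop(): return cv2.resize(im[y0:y0+56,x0:x0+72],None,fx=k,fy=k,interpolation=cv2.INTER_CUBIC)
a=crop()
for r,col in((.014,(0,255,0)),(.017,(0,0,255))):
    p=((proj(circ(.5555,.0328,.1,r),c)-[x0,y0]+.5)*k).astype(int);cv2.polylines(a,[p],True,col,1)
p=((proj(circ(.5525,.0346,.135,.012),c)-[x0,y0]+.5)*k).astype(int);cv2.polylines(a,[p],True,(255,255,0),1)
cv2.imwrite("pics/ov.png",a)
```

```text
(no output)
```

View pics/ov.png

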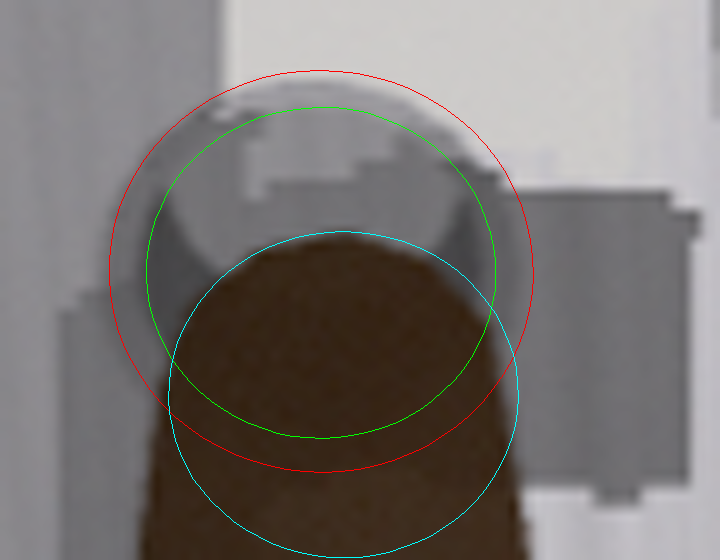

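The overlay puts the well at about (0.556, 0.0324) and the vial at about (0.5527, 0.034). I'll correct by +3 mm in x and −1.5 mm in y, then lower in stages.

>>> {"name": "jog_arm", "arguments": {"targets": [[-0.003,-0.0015,0,0],[-0.003,-0.0015,0.01,0],[-0.003,-0.0015,0.02,0],[-0.003,-0.0015,0.028,0],[-0.003,-0.0015,0.028,0]]}}

```text
time: 4.25
tool_pos: [0.5556, 0.0329, 0.1518]
tool_rot: [-0.003, 0.001, 1.0, 0.0]
contact_force: [-1.3, 0.0, -0.0]
gripper_width: 0.247
```

>>> {"name": "jog_arm", "arguments": {"targets": [[0,0,0,0],[0,0,0.004,0],[0,0,0.008,0],[0,0,0.012,0],[0,0,0.012,0]]}}

```text
time: 4.67
tool_pos: [0.5571, 0.0324, 0.1423]
tool_rot: [-0.001, 0.001, 1.0, 0.0]
contact_force: [-0.1, -0.6, 0.2]
gripper_width: 0.252
```

>>> {"name": "jog_arm", "arguments": {"targets": [[0,0,0.005,0],[0,0,0.01,0],[0,0,0.015,0],[0,0,0.02,0],[0,0,0.02,0]]}}

```text
time: 5.08
tool_pos: [0.5567, 0.0325, 0.1216]
tool_rot: [-0.001, 0.001, 1.0, 0.0]
contact_force: [-0.1, 0.0, -1.6]
gripper_width: 0.251
```

>>> {"name": "jog_arm", "arguments": {"targets": [[0,0,0.002,0],[0,0,0.004,0],[0,0,0.004,0],[0,0,0.004,0]]}}

```text
time: 5.42
tool_pos: [0.5577, 0.0324, 0.1193]
tool_rot: [0.0, 0.001, 1.0, -0.0]
contact_force: [0.1, -0.4, 0.2]
gripper_width: 0.256
```

>>> {"name": "jog_arm", "arguments": {"targets": [[0,0,0.001,0],[0,0,0.002,0],[0,0,0.003,0],[0,0,0.003,0]]}}

```text
time: 5.75
tool_pos: [0.5575, 0.0324, 0.1161]
tool_rot: [-0.0, 0.001, 1.0, 0.0]
contact_force: [-0.2, -0.1, -1.5]
gripper_width: 0.254
```

>>> {"name": "jog_arm", "arguments": {"targets": [[0,0,0.001,0],[0,0,0.002,0],[0,0,0.003,0],[0,0,0.003,0]]}}

```text
time: 6.08
tool_pos: [0.5582, 0.0324, 0.1154]
tool_rot: [0.0, 0.001, 1.0, -0.0]
contact_force: [-3.8, 0.4, 8.3]
gripper_width: 0.254
```

It touched the floor at the expected height (TCP 0.115, 8 N upward). Releasing now.

>>> {"name": "jog_arm", "arguments": {"targets": [[0,0,0,0],[0,0,0,0],[0,0,0,0],[0,0,0,0],[0,0,0,0]], "fingers": 0.7}}

```text
time: 6.5
tool_pos: [0.5574, 0.0324, 0.1129]
tool_rot: [-0.0, 0.001, 1.0, 0.0]
contact_force: [-0.0, -0.1, 0.6]
gripper_width: 0.695
```

>>> {"name": "jog_arm", "arguments": {"targets": [[0,0,-0.015,0],[0,0,-0.045,0],[0,0,-0.075,0],[0,0,-0.1,0],[0,0,-0.1,0]]}}

```text
time: 6.92
tool_pos: [0.5609, 0.0322, 0.2203]
tool_rot: [0.005, 0.001, 1.0, -0.0]
contact_force: [0.5, -0.6, 1.8]
gripper_width: 0.701
```

Run:
```python
from h import *;import pickle
p,Rm=toolR();c=cams.get_calibration("wrist")
print(p,np.round(Rm,4).tolist())
im=cams.grab_frame("wrist");np.save("w3.npy",im);pickle.dump(c,open("c3.pkl","wb"))
cv2.imwrite("pics/w3.png",cv2.resize(im[:,:,::-1],None,fx=1.5,fy=1.5,interpolation=cv2.INTER_CUBIC))
```

```text
[0.56086843 0.03220071 0.22027085] [[-0.9999, 0.0018, 0.0109], [0.0018, 1.0, -0.0008], [-0.0109, -0.0008, -0.9999]]
```

View pics/w3.png

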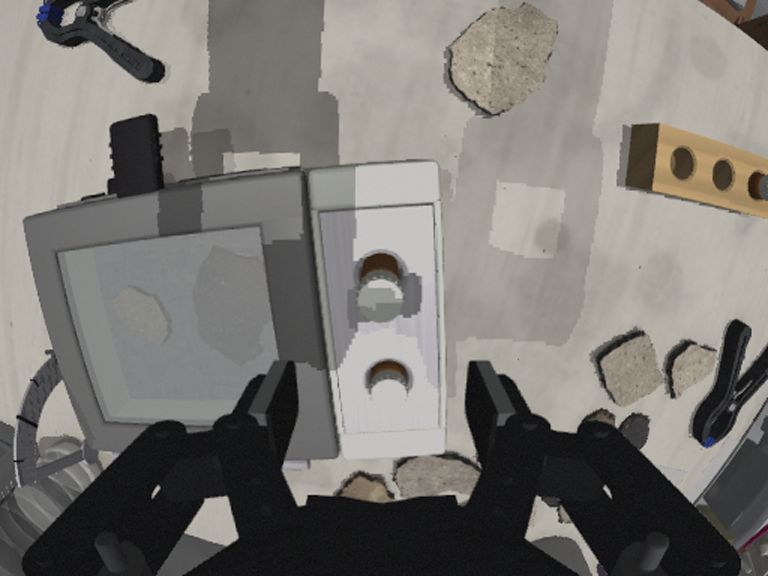

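The tall vial stands in the free well with its cap at (380,300). The tongue runs from its tip at (134,118) to its base at (140,190), and the rack's short vial is still in place.

Run:
```python
from h import *;import pickle
c=pickle.load(open("c3.pkl","rb"))
W=lambda x,y,z:np.round(at("wrist",x/1.5-.17,y/1.5-.17,z,c),4)
print("cap",W(380,300,.15),"short",W(391,389,.12),"tip",W(134,118,.098),"base",W(140,190,.1),"tip L/R",W(110,122,.098),W(157,115,.098), "baseLR",W(117,194,.1),W(163,186,.1))
```

```text
cap [0.5549 0.0318 0.15  ] short [0.6233 0.0382 0.12  ] tip [ 0.4487 -0.1264  0.098 ] base [ 0.4965 -0.1233  0.1   ] tip L/R [ 0.4485 -0.1461  0.098 ] [ 0.4492 -0.1088  0.098 ] baseLR [ 0.4976 -0.1422  0.1   ] [ 0.4954 -0.1055  0.1   ]
```

>>> {"name": "jog_arm", "arguments": {"targets": [[0.015,-0.03,0,0],[0.033,-0.062,0,-3],[0.051,-0.094,0,-3],[0.07,-0.127,0,-3],[0.09,-0.16,0,-3]], "fingers": 1}}

```text
time: 7.38
tool_pos: [0.4656, -0.1281, 0.2114]
tool_rot: [-0.001, -0.026, 1.0, 0.001]
contact_force: [0.6, -0.9, -0.6]
gripper_width: 1.003
```

>>> {"name": "jog_arm", "arguments": {"targets": [[0,0,0,0],[0,0,0.01,0],[0,0,0.03,0],[0,0,0.05,0],[0,0,0.05,0]]}}

```text
time: 7.8
tool_pos: [0.4645, -0.125, 0.157]
tool_rot: [-0.005, -0.026, 1.0, 0.002]
contact_force: [-0.7, 0.4, -1.0]
gripper_width: 0.998
```

>>> {"name": "jog_arm", "arguments": {"targets": [[0,0,0,0],[0,0,0,0]]}}

```text
time: 7.97
tool_pos: [0.4677, -0.1267, 0.1633]
tool_rot: [-0.0, -0.026, 1.0, 0.0]
contact_force: [0.9, 0.1, 1.0]
gripper_width: 1.001
```

Run:
```python
from h import *;import pickle
p,Rm=toolR();c=cams.get_calibration("wrist")
print(p,np.round(Rm,4).tolist())
im=cams.grab_frame("wrist");np.save("w4.npy",im);pickle.dump(c,open("c4.pkl","wb"))
cv2.imwrite("pics/w4.png",cv2.resize(im[:,:,::-1],None,fx=1.5,fy=1.5,interpolation=cv2.INTER_CUBIC))
```

```text
[ 0.46773304 -0.12665194  0.16330666] [[-0.9987, -0.0518, -0.0002], [-0.0518, 0.9987, 0.0003], [0.0002, 0.0003, -1.0]]
```

View pics/w4.png

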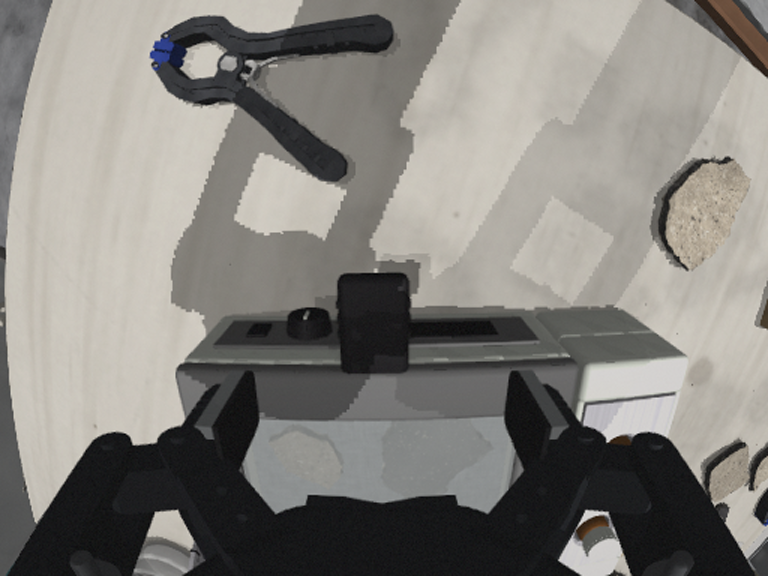

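The tongue spans x 338–409, with its tip at y 273 and base at y 372. A knob on the front panel sits at (309,322), so I'll check finger clearance against it.

Run:
```python
from h import *;import pickle
c=pickle.load(open("c4.pkl","rb"))
W=lambda x,y,z:np.round(at("wrist",x/1.5-.17,y/1.5-.17,z,c),4)
print("tip",W(374,274,.098),"L",W(338,320,.098),"R",W(409,320,.098),"base",W(374,372,.1))
for z in(.04,.06,.07): print("knob front",z,W(308,308,z),"L/R",W(287,325,z),W(331,325,z))
```

```text
tip [ 0.4464 -0.131   0.098 ] L [ 0.471  -0.1479  0.098 ] R [ 0.4692 -0.1125  0.098 ] base [ 0.498  -0.1286  0.1   ]
knob front 0.04 [ 0.4856 -0.1721  0.04  ] L/R [ 0.4981 -0.1861  0.04  ] [ 0.4964 -0.1572  0.04  ]
knob front 0.06 [ 0.4787 -0.169   0.06  ] L/R [ 0.4901 -0.1819  0.06  ] [ 0.4886 -0.1552  0.06  ]
knob front 0.07 [ 0.4752 -0.1674  0.07  ] L/R [ 0.4862 -0.1798  0.07  ] [ 0.4847 -0.1542  0.07  ]
```

>>> {"name": "jog_arm", "arguments": {"targets": [[0.007,-0.003,0.01,0],[0.007,-0.003,0.03,0],[0.007,-0.003,0.055,0],[0.007,-0.003,0.078,0],[0.007,-0.003,0.09,0]]}}

```text
time: 8.43
tool_pos: [0.4589, -0.1303, 0.0708]
tool_rot: [-0.001, -0.025, 1.0, 0.001]
contact_force: [-0.1, 0.8, 0.0]
gripper_width: 1.001
```

>>> {"name": "jog_arm", "arguments": {"targets": [[0,0,0,0],[0,0,0,0],[0,0,0,0]]}}

```text
time: 8.68
tool_pos: [0.4616, -0.1313, 0.075]
tool_rot: [0.001, -0.025, 1.0, -0.001]
contact_force: [-0.3, -1.0, 0.3]
gripper_width: 1.004
```

>>> {"name": "jog_arm", "arguments": {"targets": [[0,0,0,0],[0,0,0,0],[0,0,0,0],[0,0,0,0],[0,0,0,0]], "fingers": 0}}

```text
time: 9.1
tool_pos: [0.4609, -0.1312, 0.074]
tool_rot: [0.0, -0.026, 1.0, -0.001]
contact_force: [0.3, -0.3, 1.7]
gripper_width: 0.413
```

>>> {"name": "jog_arm", "arguments": {"targets": [[0,0,0,0],[0,0,0,0],[0,0,0,0]]}}

```text
time: 9.35
tool_pos: [0.4609, -0.1312, 0.0738]
tool_rot: [0.0, -0.025, 1.0, -0.001]
contact_force: [-0.5, -2.5, 3.0]
gripper_width: 0.408
```

The tongue is gripped, with an opening of 0.41 (about 35 mm). Now I'll raise it along the arc, R about 251 mm.

>>> {"name": "jog_arm", "arguments": {"targets": [[-0.0002,0,-0.0088,0],[-0.0006,0,-0.0175,0],[-0.0014,0,-0.0262,0],[-0.0024,0,-0.0349,0],[-0.0024,0,-0.0349,0]]}}

```text
time: 9.77
tool_pos: [0.4633, -0.131, 0.1088]
tool_rot: [0.0, -0.026, 1.0, -0.001]
contact_force: [3.8, -3.4, -6.0]
gripper_width: 0.409
```

>>> {"name": "jog_arm", "arguments": {"targets": [[-0.0018,0,-0.0108,0],[-0.004,0,-0.0216,0],[-0.0067,0,-0.0322,0],[-0.0099,0,-0.0427,0],[-0.0135,0,-0.053,0]]}}

```text
time: 10.18
tool_pos: [0.4757, -0.1301, 0.1595]
tool_rot: [-0.001, -0.025, 1.0, -0.0]
contact_force: [5.4, -4.4, -7.6]
gripper_width: 0.409
```

>>> {"name": "jog_arm", "arguments": {"targets": [[-0.0036,0,-0.0082,0],[-0.0074,0,-0.0162,0],[-0.0115,0,-0.0241,0],[-0.0155,0,-0.0319,0],[-0.0198,0,-0.0395,0]]}}

```text
time: 10.6
tool_pos: [0.4957, -0.1288, 0.2003]
tool_rot: [-0.001, -0.025, 1.0, 0.0]
contact_force: [-0.6, -3.7, -6.2]
gripper_width: 0.409
```

>>> {"name": "jog_arm", "arguments": {"targets": [[0,0,0,0],[0,0,0,0]]}}

```text
time: 10.77
tool_pos: [0.4964, -0.1287, 0.201]
tool_rot: [0.0, -0.025, 1.0, 0.0]
contact_force: [-1.1, -4.1, -4.3]
gripper_width: 0.409
```

>>> {"name": "jog_arm", "arguments": {"targets": [[-0.0044,0,-0.0075,0],[-0.0092,0,-0.0148,0],[-0.0143,0,-0.0219,0],[-0.0197,0,-0.0289,0],[-0.0238,0,-0.0339,0]]}}

```text
time: 11.18
tool_pos: [0.5209, -0.1271, 0.2352]
tool_rot: [0.0, -0.025, 1.0, 0.001]
contact_force: [1.7, -1.4, -9.7]
gripper_width: 0.404
```

>>> {"name": "jog_arm", "arguments": {"targets": [[0,0,0,0],[0,0,0,0],[0,0,0,0],[0,0,0,0]]}}

```text
time: 11.52
tool_pos: [0.5202, -0.1272, 0.2343]
tool_rot: [0.0, -0.025, 1.0, 0.001]
contact_force: [3.9, 1.3, -8.0]
gripper_width: 0.408
```

Run:
```python
from h import *
p,_=toolR();print(p)
print("deg",np.degrees(np.arcsin((p[2]-.0738)/.251)),np.degrees(np.arctan2(p[2]-.0738,.251-(p[0]-.4609))))
im=cams.grab_frame("wrist");cv2.imwrite("pics/w5.png",cv2.resize(im[:,:,::-1],None,fx=1.5,fy=1.5,interpolation=cv2.INTER_CUBIC))
im=cams.grab_frame("side")[95:215,175:300,::-1];cv2.imwrite("pics/s5.png",cv2.resize(im,None,fx=5,fy=5,interpolation=cv2.INTER_CUBIC)[:600])
```

```text
[ 0.52016029 -0.12720416  0.23429878]
deg 39.749879787465645 39.93155487541676
```

View pics/w5.png

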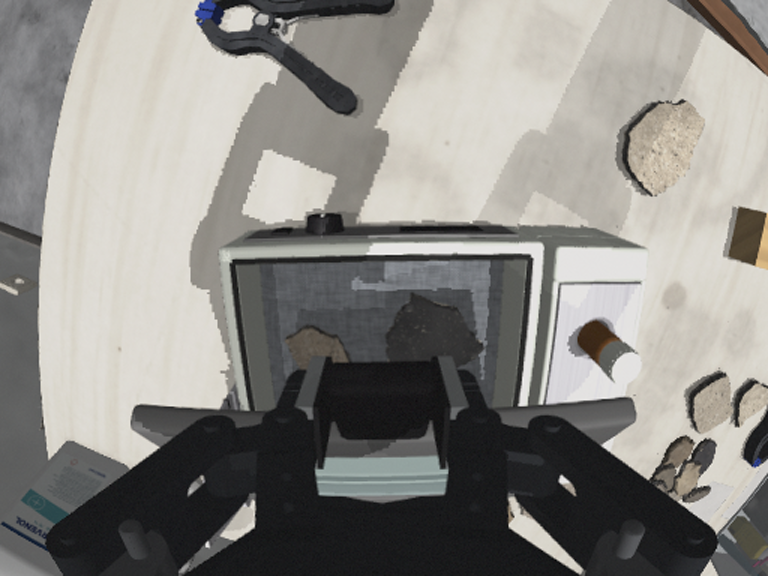

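View pics/s5.png

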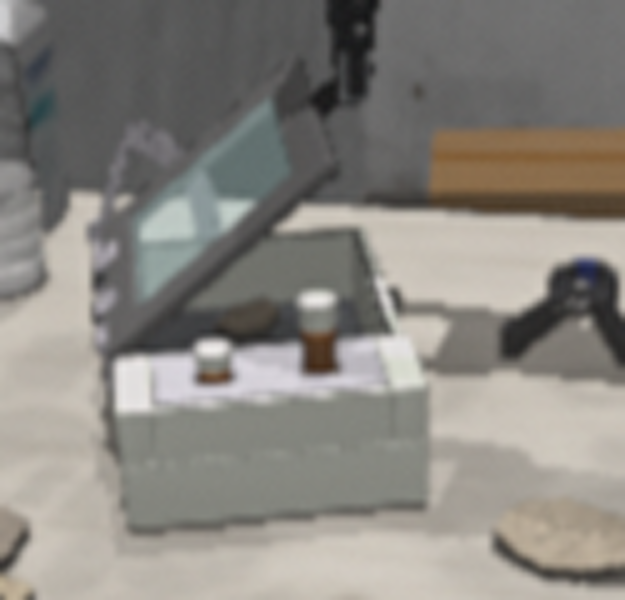

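Both views show the lid held at about 40° by its tongue, with the tall vial upright in the free well and the box's short vial in place. Handing in.

Run:
```python
from h import *
s=manip.state();print(s["time"],s["tool_pos"],s["contact_force"],s["gripper_width"]);print(manip.job_done())
```

```text
11.6167 [ 0.52013755 -0.12719834  0.23425535] [ 5.60118553  1.9225861  -9.91099139] 0.4132050976431525
the job is handed in; nothing more can be done
None
```

I moved the tall vial to the free well and raised the lid to about 40°. I then handed the job in at 11.6 s, still holding the lid by its tongue. The hand-in gave no verdict.

- **Vial:** it reached the well floor at the expected height, with 8 N upward at TCP z 0.115 m, and I let it go before touching the lid. The last side view shows it upright in the free well. The wrist view after release put its cap about 1 mm from my estimate of the well centre.
- **Lid:** the two angle estimates from the tool's path were 39.7° and 39.9°, and the side view looks consistent with about 40°. I did not read the quadrant mark directly. Both estimates assume the tongue did not slip in the fingers. The fingers are at 0.41 opening (the tongue's width), with about 8–10 N downward on the tool.
- **Left in place:** the box's short vial, the sherd and the clamp look undisturbed in the last pictures. The rack's short vial was last seen in its hole after the vial transfer. I did not look at the tape again after that first close look, but the arm never went near it.
- **Disagreement:** the top and wrist cameras differed by 2–4 mm in absolute position. I used the wrist close-ups to correct for it.

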